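# Complete the row of gripper heads on the tooling shelf

## Robot

A 6-joint arm with a two-finger parallel gripper is mounted at the origin on the work surface. World frame = base frame: x ahead of the robot, y to its left, z up, the work surface at z = 0. Lengths are in m, angles in rad, forces in N, time in s.
With the tool pointing down it reaches from about 0.3 to 0.875 m from the base axis. Payload 6.4 kg.
Tool frame: the origin (TCP) lies midway between the tips of the shut fingers; the grasp point (between the pads) lies 19 mm behind it; z points along the fingers, y is the line along which they close (so a half turn about z gives the same grasp; the last joint's range is limited). The gripper opens to 85 mm and grips with 20 to 120 N. Pads are 22 mm wide; open, the fingers measure 114 mm over their backs; the gripper's body (76 mm by 85 mm) begins 54 mm behind the grasp point. The pads swing forward as they close: fully open they stand 13 mm farther back than shut.
Start: joints at [-1.45, 0.181, 1.607, -0, 1.354, -0.206], TCP at [0.185, -0.545, 0.231] pointing down, gripper open.
Joint ranges: [-2.99, 2.99], [-0.89, 2.07], [0.3, 2.58], [-1.14, 4.28], [0, 2.63], [-3.12, 3.12]. Speed limits (rad/s): [2.57, 2.57, 3.01, 3.14, 3.14, 3.14].

## Interface

Orientations are given as a unit quaternion [w, x, y, z].
In Python, from bench import ctrl gives the robot as it stands. The module is installed in compiled form; this text tells all that it offers.
- The arm moves only by the tool move_arm, never from a script. Its argument "plan" is one flat list of numbers, 6 for each row, row after row: the shift along the world's x, y, z in units of 50 mm (1.0 is 50 mm), then the turn, a rotation vector about the world's x, y, z in rad. A call has 1 to 10 rows; each row is the pose to reach, as a shift and turn from the pose commanded when the call began; what a row does not reach only later rows make up. A row lasts 1/8 s, in which the tool goes at most 62.5 mm and 10.7 degrees, less where a joint would pass 70% of its speed; a pose out of reach is approached as far as the arm can. A call with a gripper value outside its range is refused whole. "grip" is the finger opening in mm, from 0 to 85.4, set as the call begins (left out, the last holds). The fingers move at their own pace and stop on an object; the grip force is fixed at half the most. Time passes only in rows, so rows that repeat a pose let the fingers close. It gives the time, the measured TCP pose, the force, the opening and the grip force at its end, in the units of the state.
- ctrl.get_obs(): the state, without advancing time (a new reading comes with each control period).
- ctrl.camera(name): name is "scene" or "top" or "wrist"; returns a dict with "pixels" (400x640x3 uint8, red, green, blue), "fx", "fy", "cx", "cy" (pixels), "origin" and "attitude" of the camera in the world. Camera axes: x right, y down, z forward; pixel columns grow to the right and rows downward; lengths in m; the calibration is good to about 2 mm. A picture is of the moment at which its call begins. There is no depth.
- ctrl.hand_in(): hands the job in; it is judged then, once.
The state is a dict: "time_s": time; "q": joint angles; "dq": joint speeds; "joint_efforts": joint torques, N m; "eef_pos": TCP position; "eef_rot": TCP orientation; "wrist_force": force on the tool from outside, world axes, zero at the start; "torque": the same for the moment, N m; "opening": opening from 0.0 (shut) to 1.0 (fully open); "grasp_force": force on a finger pad.
Only numpy, scipy, OpenCV 4.12 (cv2) and the standard library are available. Lean on these libraries where they do the work, as an engineer would, in place of code of your own. Each camera call takes 0.05 s, during which the arm holds its last target. There are 200 camera calls.

## Task

Finish the row on the low white tooling shelf: one black gripper head already stands there, so set the two other black ones from the table beside it, one centred on each of the two free yellow marks, upright and lined up square with the shelf. Leave the head that already stands on the shelf where it is and do not knock any of the black heads over; the yellow-bodied head does not belong in this row.

Things in the scene. Friction and masses are not known exactly. Their poses are not given: they have to be found in the camera images.
- head_a: Black head to be shelved, on the table at the start: gripper head, jaws up, about 0.35 kg: square aluminium flange 54 x 54 x 10 mm at the bottom, black housing 42 x 42 mm from 10 to 72 mm above the underside, two small steel jaws on top up to 86 mm. Origin: centre of the underside; z up, x and y square to the housing sides. Grip across either pair of housing sides, about 52 mm above the underside.
- head_b: The other black head to be shelved, same shape, axes and origin as head_a, also on the table at the start. A shorter head with a yellow housing, an aluminium angle bracket and a steel levelling foot stand about, as near as 100 mm centre to centre; they are not part of the job.
- standing_head: A third black head, identical to head_a in shape, axes and origin, already standing on one of the shelf's three places, square with the shelf; which of the three changes. It stays there.
- shelf: Fixed low shelf, white board 130 (x) by 290 mm (y), its top 50 mm above the table; lip 12 mm high, 8 wide on the far (+x) edge and both ends. Origin: at table height under the board's centre; z up, y along the row. Place centres: y = -85, 0, +85 mm, x = 0, z = 50 mm. The two free ones show yellow squares of 68 mm; standing_head is on the third.
Not all that is in view belongs to the job. Leave any green look-alike of the standing_head alone. Leave any turquoise look-alike of the head_a alone.

How it is judged:
By the outcome, as a careful person would: the job done as asked, in the order asked, and still so for the second after the job is handed in, with the robot touching nothing.
It also fails if it takes over 58 s, if anything falls off the work surface, if the arm or the gripper's body presses on something with over 40 N, if the wrist force passes 120 N, or if a joint passes its speed limit or range.

## Working session

There is one attempt and no reset: what is moved stays moved. The work goes in short steps, Python scripts to look and compute and a tool call to move; the robot and the scene stay as the last step left them, time stands still between calls to the robot, and variables do not carry over. Pictures are saved under pics/ and viewed, at most 10 in all, crops included, and the job is handed in when it is done.

Besides the shell and the picture viewer there is one more tool, called after "Emit:" by a JSON object that holds its "name" and its "arguments". move_arm: Moves the arm, as the interface text tells. Its arguments: {"type":"object","properties":{"plan":{"type":"array"},"grip":{"type":"number"}},"required":["plan"]}

```bash
mkdir -p pics; python3 - <<'E'
from bench import ctrl
import cv2,pickle
d={}
for n in ["scene","top"]:
    c=ctrl.camera(n); d[n]=c
    cv2.imwrite(f"pics/{n}0.png",c["pixels"][:,:,::-1])
    print(n,c["fx"],c["fy"],c["cx"],c["cy"],c["origin"],c["attitude"])
pickle.dump(d,open("c0.pkl","wb"))
o=ctrl.get_obs();print(o)
E
```

```text
scene 417.6834928263132 417.6834928263132 320.0124928538189 203.05070238589136 [1.15751442 0.23886118 1.00757511] [-0.18140463  0.56953157  0.76378024 -0.24365116]
top 411.83966932682864 411.83966932682864 322.21964826009366 197.67350140758487 [0.44057997 0.05702707 0.90401622] [-0.02695437  0.71343261 -0.69937867  0.03401255]
{'time_s': 0.1, 'q': array([-1.45030589e+00,  1.81471882e-01,  1.60791463e+00, -5.18648589e-06,
        1.35379453e+00, -2.06310881e-01]), 'dq': array([ 9.20814447e-04, -2.09454022e-03, -2.47001644e-03, -7.99848850e-05,
       -3.67816688e-04,  1.16163267e-04]), 'joint_efforts': array([-4.77059457e-04, -4.45882738e+01, -3.52239597e+01, -2.72424923e-04,
        4.13081449e-03,  5.39706707e-05]), 'eef_pos': array([ 0.18453165, -0.54405874,  0.23046815]), 'eef_rot': array([-7.93571356e-04,  9.86679387e-01,  1.62675002e-01,  3.15389262e-05]), 'wrist_force': array([ 0.36772264, -0.89165848, -0.65996133]), 'torque': array([-0.09677431, -0.029657  ,  0.05433125]), 'grasp_force': 0.0, 'opening': 0.9999334795930769}
```

View pics/top0.png

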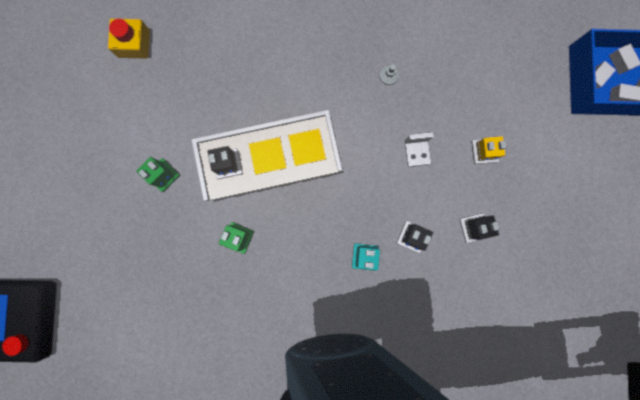

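View pics/scene0.png

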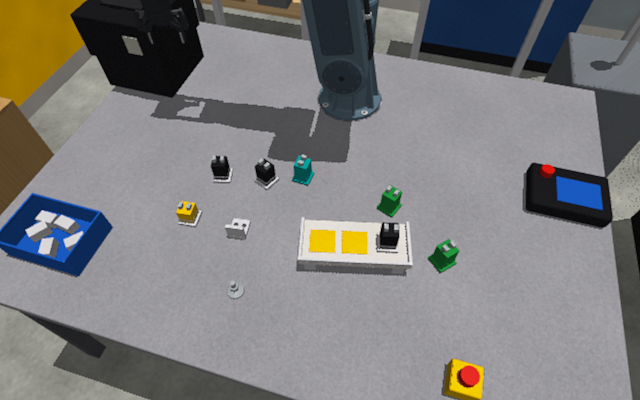

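The top view shows black heads at about (416,237) and (482,227), free yellow marks at (268,155) and (309,147), and the standing head at (223,160). The scene view agrees.

```bash
cat > h.py <<'E'
import numpy as np,cv2
from scipy.spatial.transform import Rotation as R
def ray(c,uv,z):
    uv=np.atleast_2d(np.asarray(uv,float))
    d=np.c_[(uv[:,0]-c["cx"])/c["fx"],(uv[:,1]-c["cy"])/c["fy"],np.ones(len(uv))]
    d=d@R.from_quat(np.roll(c["attitude"],-1)).as_matrix().T
    o=np.asarray(c["origin"]);t=(z-o[2])/d[:,2]
    return o+d*t[:,None]
def proj(c,p):
    q=(np.atleast_2d(p)-c["origin"])@R.from_quat(np.roll(c["attitude"],-1)).as_matrix()
    return np.c_[c["cx"]+c["fx"]*q[:,0]/q[:,2],c["cy"]+c["fy"]*q[:,1]/q[:,2]]
def blobs(m,amin):
    n,l,s,ce=cv2.connectedComponentsWithStats(m.astype(np.uint8))
    return [(l==i,s[i],ce[i]) for i in range(1,n) if s[i,4]>=amin]
def plane_rect(c,mask,z):
    ct=max(cv2.findContours(mask.astype(np.uint8),cv2.RETR_EXTERNAL,cv2.CHAIN_APPROX_NONE)[0],key=cv2.contourArea)
    p=ray(c,ct[:,0,:],z)[:,:2]*1000
    (x,y),(w,h),a=cv2.minAreaRect(p.astype(np.float32))
    return round(x,1),round(y,1),round(w,1),round(h,1),round(a,1)
E
python3 - <<'E'
from h import *;import pickle
d=pickle.load(open("c0.pkl","rb"))
for n in d:
    c=d[n];im=c["pixels"];hsv=cv2.cvtColor(im,cv2.COLOR_RGB2HSV)
    y=(hsv[...,0]>20)&(hsv[...,0]<35)&(hsv[...,1]>150)&(hsv[...,2]>120)
    for m,s,ce in blobs(y,60): 
        if s[4]<3000: print(n,"yel",ce.round(1),s[4],plane_rect(c,m,.05))
    k=(hsv[...,2]<60)
    for m,s,ce in blobs(k,80):
        if s[4]<900:print(n,"blk",ce.round(1),s[4],ray(c,ce,.05).round(3))
c=d["top"]["pixels"]
A=cv2.resize(c[205:260,390:510],None,fx=6,fy=6,interpolation=cv2.INTER_CUBIC)[:,:,::-1]
B=cv2.resize(c[150:205,205:245],None,fx=4,fy=4,interpolation=cv2.INTER_CUBIC)[:,:,::-1]
o=np.zeros((560,720,3),np.uint8);o[:330]=A;o[330:550,:160]=B
s=d["scene"]["pixels"];C=cv2.resize(s[150:195,205:285],None,fx=5,fy=5,interpolation=cv2.INTER_CUBIC)[:,:,::-1];o[330:555,200:600]=C
cv2.imwrite("pics/crop.png",o)
E
```

```text
scene yel [185.5 208.9] 135 (629.1, -309.7, 42.3, 41.9, 4.5)
scene yel [322.  240.7] 540 (620.9, 83.2, 64.9, 65.2, 15.5)
scene yel [354. 242.] 543 (600.9, 165.7, 65.8, 64.1, 12.9)
scene yel [464.8 380.1] 679 (861.9, 480.2, 68.7, 69.3, 89.8)
scene blk [275.6   2.7] 197 [[-0.444 -0.436  0.05 ]]
scene blk [366.    6.2] 97 [[-0.527 -0.061  0.05 ]]
scene blk [369.3  38.5] 260 [[-0.303  0.004  0.05 ]]
scene blk [607.9 146.3] 444 [[0.044 0.841 0.05 ]]
scene blk [220.2 167.2] 261 [[ 0.465 -0.28   0.05 ]]
scene blk [265.  172.2] 268 [[ 0.445 -0.144  0.05 ]]
scene blk [636.5 236.2] 329 [[0.37  0.882 0.05 ]]
scene blk [388.6 235.9] 317 [[0.557 0.25  0.05 ]]
top yel [127.6  37.6] 540 (858.1, 479.8, 68.1, 69.1, 89.2)
top yel [306.7 146.7] 946 (621.4, 84.0, 65.1, 65.0, 13.5)
top yel [493.1 147.2] 295 (630.0, -310.7, 42.4, 42.2, 7.6)
top yel [267.1 155.4] 958 (601.1, 166.4, 65.6, 65.3, 13.7)
top blk [227.9 164.1] 108 [[0.581 0.248 0.05 ]]
top blk [480.7 227.3] 400 [[ 0.459 -0.281  0.05 ]]
top blk [415.3 236.5] 251 [[ 0.438 -0.145  0.05 ]]
top blk [633.5 379.6] 461 [[ 0.158 -0.587  0.05 ]]
top blk [286.9 395.5] 80 [[0.117 0.112 0.05 ]]
```

View pics/crop.png

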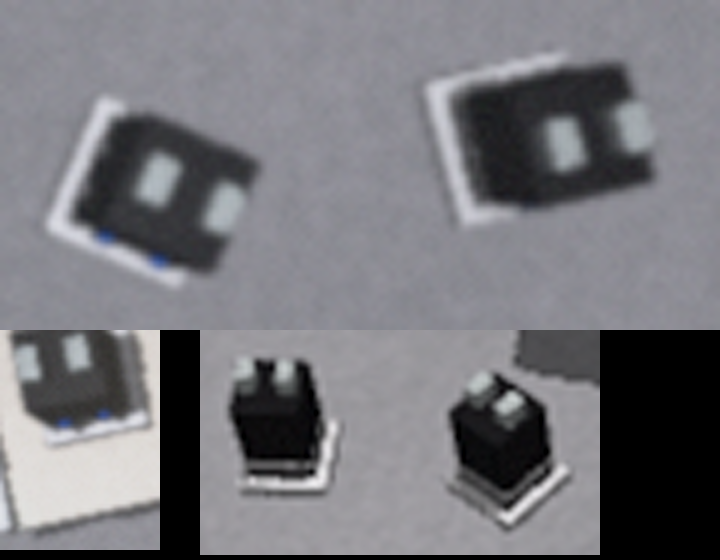

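Crop: the jaws of head A (left) are at about (416,234) and (427,239), those of head B at (484,228) and (495,226). The marks are 84.9 mm apart, which fits 85. The next script finds the head poses.

```bash
python3 - <<'E'
from h import *;import pickle
d=pickle.load(open("c0.pkl","rb"));c=d["top"];s=d["scene"]
f=lambda P,k,u,v:(np.array(P)+.5)/k-.5+[u,v]
T={"A":[(157,178),(226,208)],"B":[(565,142),(635,128)]}
S={"A":[(481,387),(510,404)],"B":[(243,374),(285,375)]}
F={"A":[(50,225),(103,97),(182,285)],"B":[(428,85),(465,225)]}
for h in "AB":
    for cam,P in ((c,f(T[h],6,390,205)),(s,f(np.array(S[h])-[200,330],5,205,150))):
        p=ray(cam,P,.086)*1000;v=p[1]-p[0];print(h,"jaws",p.mean(0).round(1),np.linalg.norm(v).round(1),np.degrees(np.arctan2(v[1],v[0])).round(1))
    q=ray(c,f(F[h],6,390,205),.010)*1000;print("flange",q.round(1)[:,:2].tolist())
    for e in q[1:]: v=e-q[0];print(np.linalg.norm(v).round(1),np.degrees(np.arctan2(v[1],v[0])).round(1))
from bench import ctrl
o=ctrl.get_obs();m=R.from_quat(np.roll(o["eef_rot"],-1)).as_matrix();print("tool y yaw",np.degrees(np.arctan2(m[1,1],m[0,1])))
E
```

```text
A jaws [ 437.6 -148.8   86. ] 24.7 -112.4
A jaws [ 439.6 -146.1   86. ] 22.1 70.5
flange [[424.9, -116.7], [471.4, -135.8], [404.3, -164.4]]
50.2 -22.3
51.9 -113.3
B jaws [ 459.4 -284.7   86. ] 23.9 -77.7
B jaws [ 463.1 -281.9   86. ] 24.7 104.8
flange [[478.1, -254.0], [427.8, -266.9]]
51.9 -165.6
tool y yaw -71.27558542048831
```

Emit:
{"name": "move_arm", "arguments": {"plan": [1,1.6,0,0,0,0.17,2,3.2,0,0,0,0.34,3,4.8,0,0,0,0.51,4,6.3,0,0,0,0.68,4.6,7.2,0,0,0,0.8,5.07,7.94,0,0,0,0.853,5.07,7.94,0,0,0,0.853,5.07,7.94,0,0,0,0.853,5.07,7.94,0,0,0,0.853], "grip": 85}}

```text
time_s: 1.23
eef_pos: [0.4386, -0.1455, 0.231]
eef_rot: [-0.0, 0.83, 0.558, -0.0]
wrist_force: [-0.2, -0.5, 0.2]
opening: 0.997
grasp_force: 0.0
```

```bash
python3 - <<'E'
from h import *;from bench import ctrl;import pickle
d={n:ctrl.camera(n) for n in ["wrist","top"]};pickle.dump(d,open("c1.pkl","wb"))
c=d["wrist"];print(c["fx"],c["cx"],c["cy"],c["origin"],c["attitude"])
cv2.imwrite("pics/w1.png",c["pixels"][:,:,::-1])
o=ctrl.get_obs();print(o["time_s"],o["eef_pos"],o["eef_rot"])
E
```

```text
307.08757346198956 317.10236943906204 202.86680011678476 [ 0.46764856 -0.07293789  0.37380774] [ 0.15273985  0.96936071 -0.18999047 -0.03023198]
1.325 [ 0.43779931 -0.14755867  0.23096875] [-2.18256087e-04  8.30702590e-01  5.56716296e-01 -3.54150215e-04]
```

View pics/w1.png

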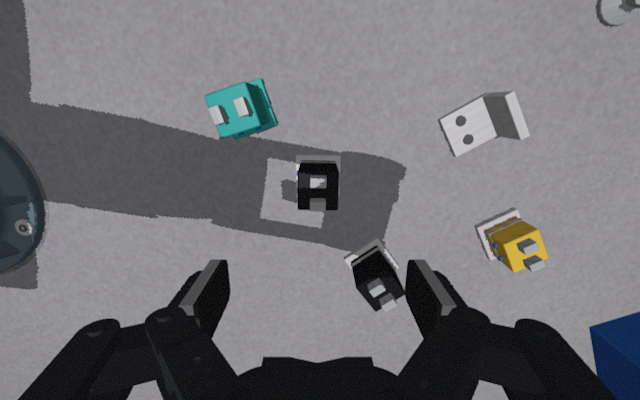

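The wrist view shows head A at (318,184), square to the image, so the yaw fits. Its jaws are at about (318,183) and (318,204). Head B is at (377,280).

```bash
python3 - <<'E'
from h import *;import pickle
d=pickle.load(open("c1.pkl","rb"));c=d["wrist"];g=cv2.cvtColor(c["pixels"],cv2.COLOR_RGB2GRAY)
for nm,(x0,x1,y0,y1) in {"A":(290,348,150,215),"B":(352,408,245,315)}.items():
    s=g[y0:y1,x0:x1]
    for m,st,ce in blobs(s<45,80):
        p=max(cv2.findContours(m.astype(np.uint8),0,1)[0],key=len)+[x0,y0]; print(nm,"blk",st,ce.round(1),cv2.minAreaRect(p))
    hs=s>(95)
    for m,st,ce in blobs(hs,25): print(nm,"bright",st,(ce+[x0,y0]).round(1),ray(c,ce+[x0,y0],.086).round(4)[0,:2])
sub=c["pixels"][150:320,280:420,::-1]
cv2.imwrite("pics/w1c.png",cv2.resize(sub,None,fx=3.5,fy=3.5,interpolation=cv2.INTER_CUBIC))
E
```

```text
A blk [   8   13   41   47 1267] [29.1 34.9] ((318.0, 186.0), (46.0, 40.0), 90.0)
A bright [38  0 20  3 39] [338.7 150.6] [ 0.4704 -0.1191]
A bright [  0   5  51  33 471] [310.5 163.6] [ 0.4413 -0.1205]
A bright [ 20  28  16  10 148] [317.2 182.3] [ 0.4403 -0.1398]
A bright [  0  51  35  14 336] [307.1 208.9] [ 0.4208 -0.1611]
B blk [   1    6   55   60 1541] [25.5 33. ] ((382.0096130371094, 278.75531005859375), (56.66042709350586, 53.99624252319336), 73.81079864501953)
B bright [  0   0  23  16 116] [361.  251.2] [ 0.4546 -0.225 ]
B bright [ 25   0  31  45 666] [397.1 259.4] [ 0.4865 -0.2483]
B bright [  0  24  56  46 878] [376.3 304.4] [ 0.4484 -0.2926]
B bright [ 17  39  17  14 128] [377.1 290.2] [ 0.455  -0.2758]
```

View pics/w1c.png

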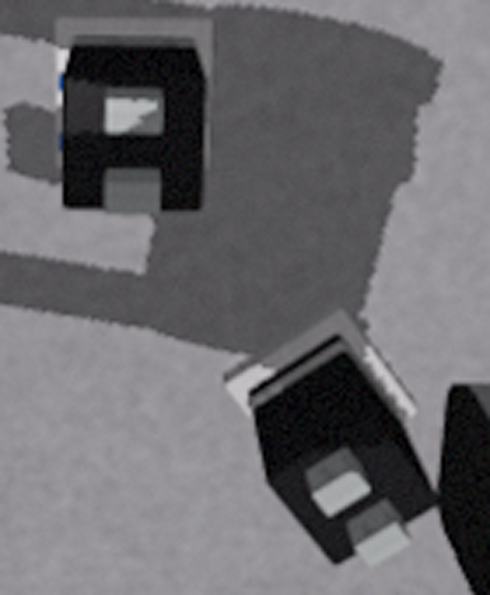

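```bash
python3 - <<'E'
from h import *;import pickle
c=pickle.load(open("c1.pkl","rb"))["wrist"]
g=lambda x,y:((x+.5)/3.5-.5+280,(y+.5)/3.5-.5+150)
t=np.radians(-22.4);u=np.array([np.cos(t),np.sin(t)]);v=np.array([-u[1],u[0]])
for P,z,off in [((133,18),0,27),((133,45),.010,21),((133,209),.072,-21),((133,213),.086,0)]:
    p=ray(c,g(*P),z)[0,:2]*1000; print(p.round(1),"along v:",(p@v-off).round(1),"u",(p@u).round(1))
a=ray(c,[g(63,195),g(205,195)],.072)[:,:2]*1000;print((a@u).round(1))
for q in [(437.6,-148.8),(439.6,-146.1),(437.9,-150.1)]:print("cand v,u",(np.array(q)@v).round(1),(np.array(q)@u).round(1))
print(np.array([437.8,-147.6])@v,np.array([437.8,-147.6])@u)
# B: flange near corners
for P,z in [((225,380),0),((345,310),0),((415,410),0),((252,400),.01),((350,345),.01),((435,500),.072),((335,562),.072)]:print("B",P,ray(c,g(*P),z)[0,:2].round(4)*1000)
E
```

```text
[ 445.7 -128. ] along v: 24.5 u 460.8
[ 442.8 -135.1] along v: 22.8 u 460.8
[ 428.5 -170. ] along v: 27.1 u 460.9
[ 429.9 -166.6] along v: 9.8 u 460.9
[440.2 482.2]
cand v,u 29.2 461.3
cand v,u 32.4 462.1
cand v,u 28.1 462.1
30.369616204972584 461.0122410647711
B (225, 380) [ 425.7 -271.7]
B (345, 310) [ 478.4 -261.1]
B (415, 410) [ 490. -312.]
B (252, 400) [ 433.4 -278.2]
B (350, 345) [ 475.2 -270.3]
B (435, 500) [ 481.8 -300.1]
B (335, 562) [ 443.9 -310.5]
```

Emit:
{"name": "move_arm", "arguments": {"plan": [-0.02,-0.05,-1,0,0,0,-0.02,-0.05,-2,0,0,0,-0.02,-0.05,-3,0,0,0,-0.02,-0.05,-3.6,0,0,0,-0.02,-0.05,-3.96,0,0,0,-0.02,-0.05,-3.96,0,0,0], "grip": 85}}

```text
time_s: 2.08
eef_pos: [0.4353, -0.1506, 0.0319]
eef_rot: [-0.002, 0.832, 0.555, -0.001]
wrist_force: [0.8, 0.4, 0.1]
opening: 0.996
grasp_force: 0.0
```

Emit:
{"name": "move_arm", "arguments": {"plan": [0,0,0,0,0,0,0,0,0,0,0,0,0,0,0,0,0,0,0,0,0,0,0,0,0,0,0,0,0,0,0,0,0,0,0,0,0,0,0,0,0,0,0,0,0,0,0,0], "grip": 30}}

```text
time_s: 3.08
eef_pos: [0.4379, -0.1508, 0.0344]
eef_rot: [0.001, 0.831, 0.556, 0.0]
wrist_force: [-1.2, 0.1, 6.3]
opening: 0.484
grasp_force: 62.2
```

Emit:
{"name": "move_arm", "arguments": {"plan": [0,0,0.6,0,0,0,0,0,1.4,0,0,0,0.2,0.4,2.2,0,0,0,0.7,1.4,2.5,0,0,0.13,1.25,2.4,2.5,0,0,0.27,1.8,3.5,2.5,0,0,0.4,2.3,4.5,2.5,0,0,0.52,2.8,5.5,2.5,0,0,0.632,3.26,6.33,2.5,0,0,0.632,3.26,6.33,2.5,0,0,0.632]}}

```text
time_s: 4.32
eef_pos: [0.6001, 0.1697, 0.1573]
eef_rot: [-0.001, 0.615, 0.788, -0.0]
wrist_force: [-0.5, -1.0, -4.5]
opening: 0.48
grasp_force: 63.0
```

Emit:
{"name": "move_arm", "arguments": {"plan": [0,0,0,0,0,0,0,0,0,0,0,0]}}

```text
time_s: 4.58
eef_pos: [0.5994, 0.1654, 0.1579]
eef_rot: [-0.0, 0.617, 0.787, -0.0]
wrist_force: [0.1, 0.1, -4.2]
opening: 0.491
grasp_force: 63.0
```

```bash
python3 - <<'E'
from h import *;from bench import ctrl;import pickle
d={n:ctrl.camera(n) for n in ["wrist","top","scene"]};pickle.dump(d,open("c2.pkl","wb"))
A=d["wrist"]["pixels"][...,::-1]
B=cv2.resize(d["top"]["pixels"][100:210,180:360,::-1],None,fx=2,fy=2);C=cv2.resize(d["scene"]["pixels"][150:290,280:420,::-1],None,fx=2,fy=1.57)[:220]
o=np.zeros((600,680,3),np.uint8);o[:375,:600]=cv2.resize(A,(600,375));o[378:598,:360]=B;o[378:598,365:645]=C
cv2.imwrite("pics/h1.png",o)
o=ctrl.get_obs();print(o["time_s"],o["eef_pos"],o["eef_rot"],o["wrist_force"],o["q"])
E
```

```text
4.725 [0.59996578 0.16544587 0.15847275] [ 4.83392284e-05  6.17530189e-01  7.86547178e-01 -1.40213128e-05] [-1.24654694 -0.00704199 -4.46488274] [ 7.86879843e-02  3.53725957e-01  1.54596163e+00 -9.10010034e-05
  1.24185295e+00 -1.60881445e-01]
```

View pics/h1.png

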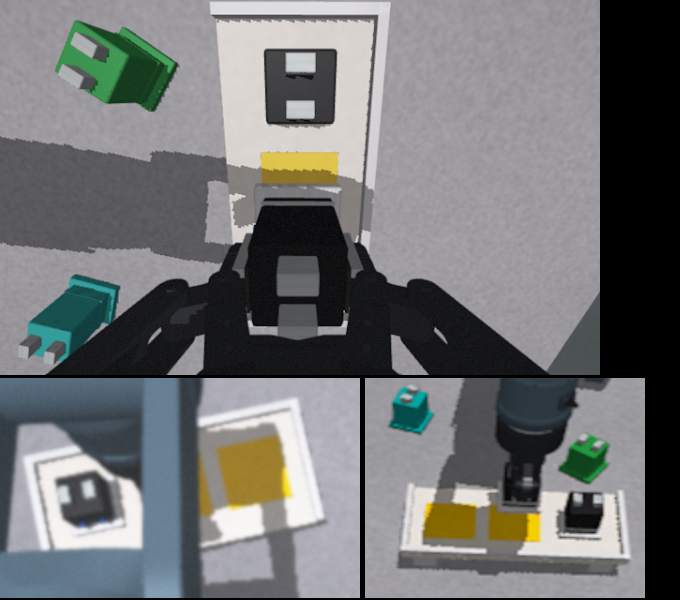

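The wrist view shows head A held square and upright over the middle mark. Flange near edge is at row ~184, the mark's far edge at row ~152 (display scale 0.9375). The standing head is clear of it. Next I check the hold offset along the row.

```bash
python3 - <<'E'
from h import *;import pickle
c=pickle.load(open("c2.pkl","rb"))["wrist"];im=c["pixels"]
print("col312",[(r,im[r,309:316].mean(0).astype(int).tolist()) for r in list(range(156,168))+list(range(190,226,1))])
m0=np.array([601.0,166.05]);t=np.radians(13.74);u=np.array([np.cos(t),np.sin(t)]);v=np.array([-u[1],u[0]])
for z in(.05,.124,.134):
  for r in (162,196,199,212,214): p=ray(c,(312,r),z)[0,:2]*1000-m0;print(z,r,(p@u).round(1),(p@v).round(1))
print("tcp",(np.array([599.97,165.45])-m0)@np.c_[u,v])
E
```

```text
col312 [(156, [215, 210, 207]), (157, [215, 210, 207]), (158, [215, 210, 207]), (159, [215, 210, 207]), (160, [215, 210, 207]), (161, [214, 210, 211]), (162, [206, 188, 154]), (163, [217, 190, 66]), (164, [224, 197, 76]), (165, [223, 196, 77]), (166, [223, 196, 77]), (167, [223, 196, 77]), (190, [139, 114, 38]), (191, [140, 115, 39]), (192, [140, 114, 38]), (193, [140, 114, 37]), (194, [141, 114, 34]), (195, [123, 107, 72]), (196, [104, 101, 99]), (197, [99, 99, 102]), (198, [97, 96, 98]), (199, [109, 107, 109]), (200, [118, 116, 120]), (201, [122, 120, 122]), (202, [123, 121, 124]), (203, [122, 121, 123]), (204, [122, 120, 123]), (205, [123, 121, 124]), (206, [122, 120, 123]), (207, [122, 121, 123]), (208, [122, 121, 124]), (209, [125, 124, 126]), (210, [97, 96, 98]), (211, [42, 41, 43]), (212, [10, 9, 11]), (213, [6, 6, 6]), (214, [66, 65, 67]), (215, [95, 94, 95]), (216, [100, 99, 101]), (217, [100, 98, 100]), (218, [98, 97, 99]), (219, [59, 58, 59]), (220, [9, 10, 11]), (221, [13, 13, 13]), (222, [13, 13, 16]), (223, [14, 15, 16]), (224, [12, 13, 15]), (225, [12, 12, 13])]
0.05 162 -6.9 32.6
0.05 196 -7.1 3.4
0.05 199 -7.1 0.7
0.05 212 -7.2 -11.1
0.05 214 -7.2 -12.9
0.124 162 -5.6 46.1
0.124 196 -5.7 25.5
0.124 199 -5.7 23.7
0.124 212 -5.7 15.3
0.124 214 -5.7 14.0
0.134 162 -5.4 47.9
0.134 196 -5.5 28.5
0.134 199 -5.5 26.8
0.134 212 -5.5 18.9
0.134 214 -5.5 17.7
tcp [-1.14303486 -0.33818828]
```

Emit:
{"name": "move_arm", "arguments": {"plan": [0.02,0,-0.5,0,0,0,0.02,0,-1,0,0,0,0.02,0,-1.3,0,0,0,0.02,0,-1.42,0,0,0,0.02,0,-1.46,0,0,0,0.02,0,-1.46,0,0,0,0.02,0,-1.46,0,0,0]}}

```text
time_s: 5.6
eef_pos: [0.6017, 0.1665, 0.0862]
eef_rot: [0.001, 0.617, 0.787, 0.0]
wrist_force: [0.3, 0.5, -3.8]
opening: 0.486
grasp_force: 63.0
```

Emit:
{"name": "move_arm", "arguments": {"plan": [0,0,-0.01,0,0,0,0,0,-0.02,0,0,0,0,0,-0.02,0,0,0]}}

```text
time_s: 5.98
eef_pos: [0.6012, 0.1665, 0.0845]
eef_rot: [0.0, 0.617, 0.787, 0.0]
wrist_force: [-0.6, -1.3, -1.4]
opening: 0.485
grasp_force: 63.1
```

Contact is starting, with the weight partly taken by the shelf. One more half millimetre, then release.

Emit:
{"name": "move_arm", "arguments": {"plan": [0,0,-0.01,0,0,0,0,0,-0.015,0,0,0]}}

```text
time_s: 6.22
eef_pos: [0.6012, 0.1665, 0.0845]
eef_rot: [0.0, 0.617, 0.787, 0.0]
wrist_force: [-3.8, -1.4, 5.9]
opening: 0.487
grasp_force: 63.9
```

Emit:
{"name": "move_arm", "arguments": {"plan": [0,0,0,0,0,0,0,0,0,0,0,0,0,0,0,0,0,0,0,0,0,0,0,0,0,0,0,0,0,0,0,0,0,0,0,0], "grip": 75}}

```text
time_s: 6.98
eef_pos: [0.6011, 0.1664, 0.0835]
eef_rot: [-0.0, 0.617, 0.787, -0.0]
wrist_force: [-0.7, 0.0, 0.3]
opening: 0.874
grasp_force: 0.0
```

Emit:
{"name": "move_arm", "arguments": {"plan": [0,0,0.4,0,0,0,0,0,1,0,0,0,0,0,2,0,0,0,0,0,3,0,0,0,0,-0.8,3,0,0,0,0,-1.6,3,0,0,0,0,-2.4,3,0,0,0,0,-2.4,3,0,0,0]}}

```text
time_s: 7.98
eef_pos: [0.6015, 0.0438, 0.2353]
eef_rot: [0.001, 0.618, 0.786, 0.0]
wrist_force: [0.2, 0.3, -1.2]
opening: 0.881
grasp_force: 0.0
```

```bash
python3 - <<'E'
from h import *;from bench import ctrl;import pickle
d={n:ctrl.camera(n) for n in ["wrist","top"]};pickle.dump(d,open("c3.pkl","wb"))
c=d["wrist"];im=c["pixels"]
cv2.imwrite("pics/p1.png",im[...,::-1])
o=ctrl.get_obs();print(o["time_s"],o["eef_pos"],o["eef_rot"])
E
```

```text
8.075 [0.60136524 0.04631376 0.23483154] [4.90929331e-04 6.17378247e-01 7.86666094e-01 5.61717256e-04]
```

View pics/p1.png

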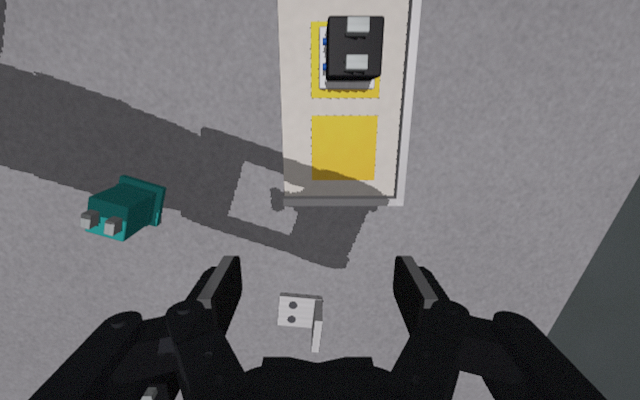

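Head A stands square on the middle mark: mark left edge at column 312, flange ~320, mark lower edge at row ~98, flange ~89. I check the margins in mm.

```bash
python3 - <<'E'
from h import *;import pickle
c=pickle.load(open("c3.pkl","rb"))["wrist"];im=c["pixels"]
print("row55",[(x,im[53:58,x].mean(0).astype(int).tolist()) for x in range(308,328)])
print("col345",[(r,im[r,340:350].mean(0).astype(int).tolist()) for r in range(80,102)])
print("row85",[(x,im[84:87,x].mean(0).astype(int).tolist()) for x in range(368,386)])
p=ray(c,[(311,55),(319.5,55),(345,98),(345,88.5),(380,85)],.05)*1000
t=np.radians(13.74);U=np.array([[np.cos(t),-np.sin(t)],[np.sin(t),np.cos(t)]])
print(((p[:,:2]-[601,166.05])@U).round(1)); p=ray(c,[(319.5,55),(345,88.5),(374,85)],.06)*1000;print(((p[:,:2]-[601,166.05])@U).round(1))
E
```

```text
row55 [(308, [191, 186, 183]), (309, [192, 187, 186]), (310, [180, 174, 163]), (311, [181, 168, 74]), (312, [204, 190, 68]), (313, [202, 189, 69]), (314, [202, 189, 70]), (315, [202, 189, 71]), (316, [203, 190, 71]), (317, [205, 192, 70]), (318, [181, 169, 68]), (319, [148, 143, 144]), (320, [195, 194, 199]), (321, [204, 204, 207]), (322, [203, 203, 206]), (323, [202, 202, 205]), (324, [181, 180, 183]), (325, [109, 109, 111]), (326, [47, 47, 48]), (327, [9, 5, 8])]
col345 [(80, [35, 35, 36]), (81, [65, 64, 66]), (82, [99, 98, 100]), (83, [112, 110, 112]), (84, [111, 109, 111]), (85, [111, 109, 111]), (86, [112, 111, 113]), (87, [105, 104, 108]), (88, [91, 88, 87]), (89, [106, 90, 54]), (90, [123, 100, 32]), (91, [145, 123, 40]), (92, [184, 164, 58]), (93, [202, 183, 67]), (94, [203, 184, 68]), (95, [202, 183, 67]), (96, [204, 184, 65]), (97, [194, 177, 89]), (98, [185, 177, 156]), (99, [191, 186, 183]), (100, [194, 189, 186]), (101, [194, 189, 185])]
row85 [(368, [108, 107, 108]), (369, [157, 155, 158]), (370, [199, 198, 201]), (371, [203, 200, 204]), (372, [204, 203, 207]), (373, [193, 192, 196]), (374, [185, 172, 139]), (375, [203, 181, 60]), (376, [203, 180, 65]), (377, [202, 181, 66]), (378, [203, 181, 61]), (379, [199, 183, 139]), (380, [192, 187, 187]), (381, [192, 187, 184]), (382, [193, 188, 184]), (383, [193, 188, 184]), (384, [193, 188, 184]), (385, [192, 187, 183])]
[[-34.8   4.4]
 [-26.5   4.3]
 [ -0.7 -35.3]
 [ -1.  -26.2]
 [ 33.9 -23.1]]
[[-26.6   3. ]
 [ -1.8 -26.7]
 [ 26.2 -23.6]]
```

Margins are about 7.7/6.5 mm across and 8 mm at the near side, so head A sits within about 1 mm of centre. Now head B.

Emit:
{"name": "move_arm", "arguments": {"plan": [-0.4,-1,0,0,0,0,-0.8,-2,0,0,0,0,-1.25,-3,0,0,0,0,-1.7,-4,0,0,0,0,-2.1,-5,0,0,0,0,-2.5,-6,0,0,0,0,-2.83,-6.6,0,0,0,0,-2.83,-6.6,0,0,0,0,-2.83,-6.6,0,0,0,0], "grip": 85}}

```text
time_s: 9.2
eef_pos: [0.4603, -0.2825, 0.2339]
eef_rot: [0.0, 0.617, 0.787, 0.0]
wrist_force: [-0.3, -0.2, 0.5]
opening: 0.997
grasp_force: 0.0
```

```bash
python3 - <<'E'
from h import *;from bench import ctrl;import pickle
d={n:ctrl.camera(n) for n in ["wrist"]};pickle.dump(d,open("c4.pkl","wb"))
c=d["wrist"];im=c["pixels"]
o=ctrl.get_obs();print(o["time_s"],o["eef_pos"],o["eef_rot"])
u,v=proj(c,[[.46,-.287,.04]])[0];print(u,v)
x0,y0=int(u)-60,int(v)-55
s=cv2.resize(im[y0:y0+110,x0:x0+120,::-1],None,fx=5,fy=5,interpolation=cv2.INTER_CUBIC);print(x0,y0)
cv2.imwrite("pics/b1.png",s)
E
```

```text
9.25 [ 0.46037128 -0.2822399   0.23378946] [6.66843509e-05 6.16332125e-01 7.87486279e-01 2.59333998e-04]
316.6658394497972 180.94699499689284
256 125
```

View pics/b1.png

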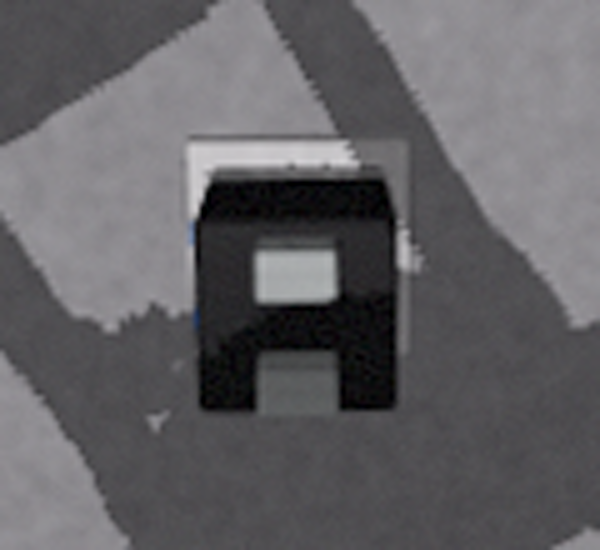

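Head B is almost square to the image. Housing sides are at crop columns 198 and 397, the flange near edge at row ~134–143, and the far top edge at row ~410.

```bash
python3 - <<'E'
from h import *;import pickle
c=pickle.load(open("c4.pkl","rb"))["wrist"]
g=lambda x,y:((x+.5)/5-.5+256,(y+.5)/5-.5+125)
t=np.radians(13.78);U=np.array([[np.cos(t),-np.sin(t)],[np.sin(t),np.cos(t)]]);tcp=np.array([460.4,-282.3])
for n,P,z in [("f0",(290,134),0),("f.01",(290,143),.01),("farTop",(297,410),.072),("farTopR",(380,410),.072),("hL",(198,390),.072),("hR",(397,390),.072),("fL",(187,145),.01),("fR",(408,145),.01),("j1",(295,276),.086),("j1far",(295,304),.086),("j2far",(295,414),.086)]:
    print(n,((ray(c,g(*P),z)[0,:2]*1000-tcp)@U).round(1))
E
```

```text
f0 [-5.3 22.8]
f.01 [-5.2 22.1]
farTop [ -3.2 -24.2]
farTopR [ 14.2 -24.2]
hL [-23.8 -19.8]
hR [ 17.7 -19.8]
fL [-29.8  21.6]
fR [22.9 21.7]
j1 [-3.5  8. ]
j1far [-3.5  2.4]
j2far [ -3.5 -20.3]
```

Emit:
{"name": "move_arm", "arguments": {"plan": [-0.045,-0.07,-1,0,0,0,-0.045,-0.07,-2,0,0,0,-0.045,-0.07,-3,0,0,0,-0.045,-0.07,-3.6,0,0,0,-0.045,-0.07,-3.99,0,0,0,-0.045,-0.07,-3.99,0,0,0,-0.045,-0.07,-3.99,0,0,0]}}

```text
time_s: 10.12
eef_pos: [0.4584, -0.2868, 0.035]
eef_rot: [0.001, 0.616, 0.787, -0.0]
wrist_force: [0.7, 0.2, 0.1]
opening: 0.993
grasp_force: 0.0
```

Emit:
{"name": "move_arm", "arguments": {"plan": [0,0,0,0,0,0,0,0,0,0,0,0,0,0,0,0,0,0,0,0,0,0,0,0,0,0,0,0,0,0,0,0,0,0,0,0,0,0,0,0,0,0,0,0,0,0,0,0], "grip": 30}}

```text
time_s: 11.12
eef_pos: [0.458, -0.2876, 0.035]
eef_rot: [0.001, 0.617, 0.787, -0.0]
wrist_force: [1.2, 0.8, 5.6]
opening: 0.483
grasp_force: 61.9
```

Emit:
{"name": "move_arm", "arguments": {"plan": [0,0,0.6,0,0,0,0,0,1.5,0,0,0,0.1,0.3,2.4,0,0,0,0.6,1.3,2.5,0,0,0,1.1,2.4,2.5,0,0,0,1.6,3.5,2.5,0,0,0,2.1,4.6,2.5,0,0,0,2.5,5.6,2.5,0,0,0,2.9,6.6,2.5,0,0,0,3.26,7.42,2.5,0,0,0]}}

```text
time_s: 12.38
eef_pos: [0.6199, 0.086, 0.1579]
eef_rot: [-0.001, 0.617, 0.787, -0.001]
wrist_force: [1.4, -0.7, -3.7]
opening: 0.483
grasp_force: 62.1
```

Emit:
{"name": "move_arm", "arguments": {"plan": [0,0,0,0,0,0,0,0,0,0,0,0,0,0,0,0,0,0]}}

```text
time_s: 12.75
eef_pos: [0.6197, 0.0827, 0.1586]
eef_rot: [-0.0, 0.618, 0.787, -0.0]
wrist_force: [-1.0, -1.2, -4.0]
opening: 0.485
grasp_force: 62.2
```

```bash
python3 - <<'E'
from h import *;from bench import ctrl;import pickle
c=ctrl.camera("wrist");pickle.dump(c,open("c5.pkl","wb"));im=c["pixels"]
P=[]
for _ in range(4): 
    ctrl.camera("top");o=ctrl.get_obs();P.append(np.r_[o["eef_pos"],2*np.degrees(np.arctan2(o["eef_rot"][2],o["eef_rot"][1]))-90])
P=np.mean(P,0);print(o["time_s"],P.round(4))
t=np.radians(13.74);U=np.array([[np.cos(t),-np.sin(t)],[np.sin(t),np.cos(t)]]);m0=np.array([621.15,83.6])
print("tcp",((P[:2]*1000-m0)@U).round(2))
print([(r,im[r,309:316].mean(0).astype(int).tolist()) for r in list(range(156,170))+list(range(192,203))])
for r,z in((162,.05),(195.3,.124),(199,.134)): print(r,((ray(c,(312,r),z)[0,:2]*1000-m0)@U).round(1))
cv2.imwrite("pics/h2.png",im[...,::-1])
E
```

```text
13.0 [ 0.6202  0.0829  0.1591 13.7254]
tcp [-1.08 -0.43]
[(156, [209, 204, 201]), (157, [209, 204, 200]), (158, [210, 204, 201]), (159, [210, 205, 201]), (160, [211, 206, 205]), (161, [203, 195, 182]), (162, [215, 193, 117]), (163, [222, 195, 71]), (164, [221, 194, 75]), (165, [221, 194, 76]), (166, [221, 194, 75]), (167, [221, 194, 76]), (168, [221, 195, 76]), (169, [221, 195, 76]), (192, [139, 113, 37]), (193, [140, 113, 33]), (194, [114, 101, 84]), (195, [94, 94, 99]), (196, [96, 95, 97]), (197, [96, 94, 97]), (198, [110, 108, 111]), (199, [119, 117, 119]), (200, [120, 118, 121]), (201, [121, 119, 122]), (202, [121, 119, 122])]
162 [-6.8 32.2]
195.3 [-5.5 25.5]
199 [-5.4 26.3]
```

View pics/h2.png

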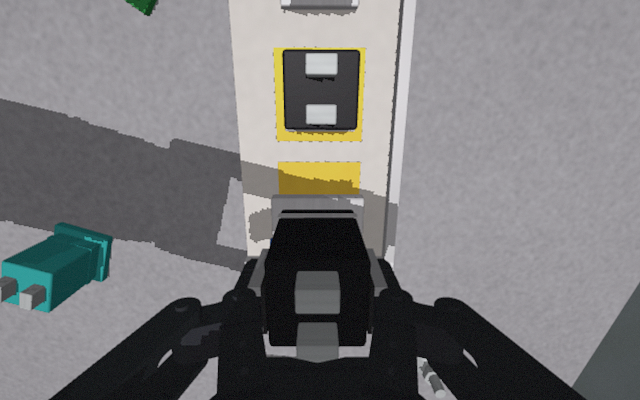

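Same picture as with head A: head B is held square over the last mark, and head A stands centred on its yellow square at (320,90). I lower with a small correction.

Emit:
{"name": "move_arm", "arguments": {"plan": [0.016,-0.015,-0.5,0,0,0,0.016,-0.015,-1,0,0,0,0.016,-0.015,-1.3,0,0,0,0.016,-0.015,-1.42,0,0,0,0.016,-0.015,-1.46,0,0,0,0.016,-0.015,-1.48,0,0,0,0.016,-0.015,-1.48,0,0,0,0.016,-0.015,-1.48,0,0,0]}}

```text
time_s: 14.0
eef_pos: [0.6215, 0.0832, 0.0856]
eef_rot: [0.0, 0.617, 0.787, 0.0]
wrist_force: [-0.3, -0.2, -3.4]
opening: 0.48
grasp_force: 62.3
```

Emit:
{"name": "move_arm", "arguments": {"plan": [0,0,-0.01,0,0,0,0,0,-0.015,0,0,0,0,0,-0.015,0,0,0]}}

```text
time_s: 14.38
eef_pos: [0.6214, 0.0832, 0.0851]
eef_rot: [0.0, 0.617, 0.787, 0.0]
wrist_force: [-3.0, 1.1, 4.3]
opening: 0.484
grasp_force: 63.0
```

Seated. Release and back off.

Emit:
{"name": "move_arm", "arguments": {"plan": [0,0,0,0,0,0,0,0,0,0,0,0,0,0,0,0,0,0,0,0,0,0,0,0,0,0,0,0,0,0,0,0,0,0,0,0], "grip": 75}}

```text
time_s: 15.12
eef_pos: [0.6212, 0.0832, 0.0843]
eef_rot: [0.0, 0.617, 0.787, 0.0]
wrist_force: [-0.0, 0.6, -0.3]
opening: 0.877
grasp_force: 0.0
```

Emit:
{"name": "move_arm", "arguments": {"plan": [0,0,0.4,0,0,0,0,0,1,0,0,0,0,0,2,0,0,0,0,0,3,0,0,0,0,-0.8,3,0,0,0,0,-1.6,3,0,0,0,0,-2.4,3,0,0,0,0,-2.4,3,0,0,0,0,-2.4,3,0,0,0]}}

```text
time_s: 16.25
eef_pos: [0.6213, -0.0366, 0.2354]
eef_rot: [0.0, 0.617, 0.787, 0.0]
wrist_force: [0.1, -0.2, 0.3]
opening: 0.879
grasp_force: 0.0
```

```bash
python3 - <<'E'
from h import *;from bench import ctrl;import pickle
c=ctrl.camera("wrist");im=c["pixels"];pickle.dump(c,open("c6.pkl","wb"))
cv2.imwrite("pics/p2.png",cv2.resize(im[:200,220:460,::-1],None,fx=3,fy=3,interpolation=cv2.INTER_CUBIC))
o=ctrl.get_obs();print(o["time_s"],o["eef_pos"])
hsv=cv2.cvtColor(im,cv2.COLOR_RGB2HSV)
y=(hsv[...,0]>18)&(hsv[...,0]<35)&(hsv[...,1]>120)
for m,s,ce in blobs(y,60):print(s,ce)
print("row55",[(x,im[53:58,x].mean(0).astype(int).tolist()) for x in range(308,328)])
print("col345",[(r,im[r,340:350].mean(0).astype(int).tolist()) for r in range(80,102)])
print("row85",[(x,im[84:87,x].mean(0).astype(int).tolist()) for x in range(368,386)])
E
```

```text
16.3 [ 0.62127824 -0.03606486  0.23514641]
[311   0  73   5 298] [347.75503356   1.55369128]
[ 311   25   68   76 1150] [331.90347826  76.32608696]
[266 338  28   6  81] [279.33333333 340.88888889]
[261 346  32  21 327] [276.40672783 352.25993884]
row55 [(308, [202, 197, 194]), (309, [202, 197, 196]), (310, [200, 193, 179]), (311, [201, 190, 110]), (312, [206, 193, 69]), (313, [205, 192, 71]), (314, [205, 193, 73]), (315, [206, 193, 73]), (316, [206, 194, 73]), (317, [207, 195, 71]), (318, [189, 176, 62]), (319, [162, 156, 141]), (320, [195, 195, 201]), (321, [209, 209, 212]), (322, [195, 195, 198]), (323, [149, 148, 151]), (324, [112, 110, 113]), (325, [98, 96, 99]), (326, [51, 52, 53]), (327, [3, 7, 6])]
col345 [(80, [16, 16, 18]), (81, [9, 8, 8]), (82, [7, 8, 8]), (83, [4, 4, 5]), (84, [60, 58, 60]), (85, [99, 98, 99]), (86, [113, 111, 113]), (87, [114, 113, 115]), (88, [113, 112, 114]), (89, [113, 112, 115]), (90, [112, 110, 113]), (91, [92, 91, 97]), (92, [109, 93, 59]), (93, [123, 98, 30]), (94, [152, 130, 43]), (95, [192, 172, 62]), (96, [206, 187, 70]), (97, [207, 187, 70]), (98, [206, 186, 69]), (99, [208, 188, 67]), (100, [196, 179, 84]), (101, [189, 181, 166])]
row85 [(368, [97, 95, 97]), (369, [105, 103, 105]), (370, [146, 143, 147]), (371, [194, 192, 194]), (372, [209, 208, 211]), (373, [200, 199, 206]), (374, [192, 182, 162]), (375, [207, 186, 61]), (376, [207, 186, 68]), (377, [206, 185, 68]), (378, [206, 184, 61]), (379, [202, 186, 143]), (380, [195, 191, 192]), (381, [197, 192, 189]), (382, [196, 191, 187]), (383, [197, 191, 188]), (384, [196, 191, 186]), (385, [196, 191, 187])]
```

View pics/p2.png

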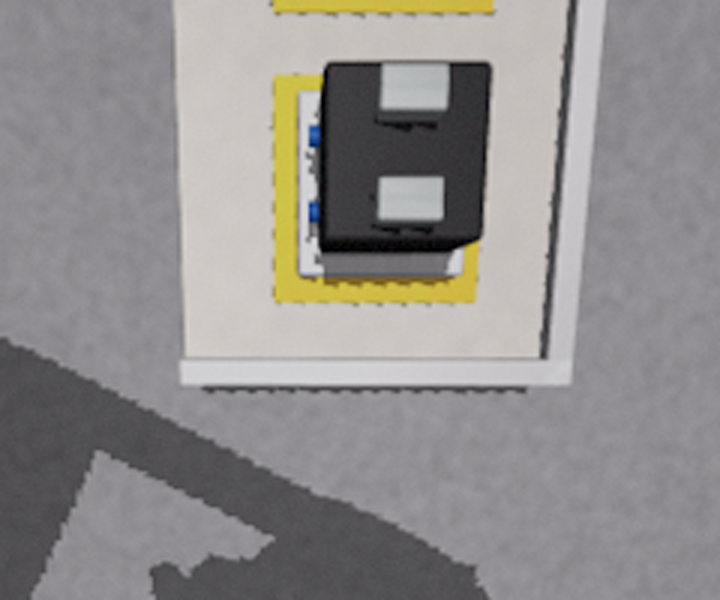

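Head B stands upright and square on the last mark. Flange and mark edges are at columns 319/311, with about 8 px of yellow on the left and below, so it is within about 1 mm of centre. The arm is clear, so I hand in.

```bash
python3 -c "
from bench import ctrl
print(ctrl.hand_in())"
```

```text
the job is handed in; nothing more can be done
None
```

Both black heads stand upright and square on the two free yellow marks, each within about 1 mm of centre by the wrist camera; the standing head was not touched, and the job was handed in at about 16 s.

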